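# Snap a weight hanger onto the eye of a clamp stand

## Robot

A 6-joint arm with a two-finger parallel gripper is mounted at the origin on a cart in front of the work surface, level with it; the furniture and walls round the work are solid. World frame = base frame: x ahead of the robot, y to its left, z up, the work surface at z = 0. Lengths are in mm, angles in rad, forces in N, time in s.
With the tool pointing down it reaches from about 300 to 850 mm from the base axis. Payload 4.2 kg.
Tool frame: the origin (TCP) lies midway between the tips of the shut fingers; the grasp point (between the pads) lies 19 mm behind it; z points along the fingers, y is the direction in which the jaws open and shut (so a half turn about z gives the same grasp; the last joint's range is limited). The gripper opens to 91 mm and grips with 3 to 60 N. Pads are 32 mm wide; open, the fingers measure 118 mm over their backs; the gripper's body (76 mm by 178 mm) begins 60 mm behind the grasp point.
Start: joints at [-1.138, 0.32, 1.565, -0, 1.257, -0.02], TCP at [251.559, -517.07, 213.976] pointing down, gripper open.
Joint ranges: [-3.11, 3.11], [-0.84, 2.01], [0.21, 2.61], [-1.34, 4.49], [0.05, 2.63], [-2.56, 2.56]. Speed limits (rad/s): [2.57, 2.57, 3.14, 3.14, 3.14, 3.14].

## Interface

Orientations are given as a rotation vector (axis times angle).
In Python, from rig import manip, optics gives the robot as it stands.
- The arm moves only by the tool play_rows, never from a script. Its argument "plan" is a list that holds one entry, the list of rows, each a list of 6 numbers: the shift along the tool's x, y, z in mm, then the turn, a rotation vector about the tool's x, y, z in degrees. A call has 1 to 12 rows; each row is the pose to reach, as a shift and turn from the pose commanded when the call began, along the tool's axes at that moment; what a row does not reach only later rows make up. A row lasts 1/12 s, in which the tool goes at most 41.7 mm and 7.16 degrees, less where a joint would pass 70% of its speed; a pose out of reach is approached as far as the arm can. A call with a gripper value outside its range is refused whole. "hand" is the closure in counts, from 0 (fully open) to 255 (shut), set as the call begins (left out, the last holds). The fingers move at their own pace and stop on an object; "newtons" is the grip in N (left out, the last holds). Time passes only in rows, so rows that repeat a pose let the fingers close. It gives the time, the measured TCP pose, the force and the opening at its end, in the units of the state.
- manip.get_obs(): the state, without advancing time (a new reading comes with each control period).
- optics.camera(name): name is "scene" or "top" or "wrist"; returns the picture (400x640x3 uint8, red, green, blue); there is no depth.
- optics.camera_model(name): a dict with "fx", "fy", "cx", "cy" (pixels), "extrinsics" (4x4, takes a point from camera to world coordinates). Camera axes: x right, y down, z forward; pixel columns grow to the right and rows downward; lengths in mm; the calibration is good to about 2 mm. The wrist camera is an equidistant fisheye: a pixel r from the principal point sees the ray r / f radians off the axis. A picture is of the moment at which its call begins: read the wrist's pose just before it. camera_model takes no time and is no camera call; for the wrist camera it gives the pose at the moment of the call.
- manip.close_job(): hands the job in, once; it reports no verdict.
The state is a dict: "clock": time; "joint_positions": joint angles; "joint_velocities": joint speeds; "tau": joint torques, N m; "tcp_pos": TCP position; "tool_rot": TCP orientation; "wrist_force": force on the tool from outside, world axes, zero at the start; "torque": the same for the moment, N m; "width": finger opening in mm.
Only numpy, scipy, OpenCV 4.12 (cv2) and the standard library are available. Lean on these libraries where they do the work, as an engineer would, in place of code of your own. Each camera call takes 0.05 s, during which the arm holds its last target.

## Task

Pick up the steel weight hanger by the flat tab of its snap hook, press the sprung gate of the hook against the front rod of the clamp stand's eye until the rod has passed inside and the gate has sprung shut behind it, then let the hanger down so that it hangs freely from the eye, upright and at rest, and let go. Work gently: the hanger must never bear on the stand with more than 25 N, and the glassware, jar and weights round about stay where they are.

Things in the scene. Friction and masses are not known exactly. Their poses are not given: they have to be found in the camera images.
- hanger_tab (a point): Weight hanger, loose, about 0.25 kg, 112 mm tall: a steel weight (40 mm across) it stands on, a snap hook on top. Point: centre of the flat grey tab at the hook's back, 82 mm above the underside. Tab 34 mm long (x), 10 mm thick (y), from 27 below to 20 mm above; pinch it across y. Axes: z up, +x from the tab to the gate. Tab's front face, the hook's inner back wall, is at x = +10 mm.
- hook_mouth (a point): Middle of the hook's mouth on the hanger, 43 mm from the tab centre along +x at the same height, on the shut gate's centre line. The gate is a rod 4 mm thick, from its hinge 22 mm below this point to 6 mm above. Over it the hook's 6 mm nose ends 7 mm above this point. Inside, the crown's underside is 24 mm above, its middle 13.5 mm back (-x). Same axes.
- gate (a joint): Sprung gate of the hook: 0 = shut; grows as it is pushed in towards the tab, to 1.05 rad; cannot open outward. A rod at mouth height must press with 4 N, rising to 12 N about 20 mm inside hook_mouth, where the gate slips off it and shuts. From 6 mm inside it is past the nose; 30 mm inside it meets the tab, a hard stop. Lowering the hook 20 mm seats the rod in the crown, gate shut in any case.
- clamp_face (a point): Fixed clamp stand: base plate 150 x 110 x 12 mm, 20 mm post, aluminium head 44 x 92 x 26 mm. Point: centre of the head's front face, 150 mm above the bench. Axes: z up, x backward into the head, y along it. The eye sticks out towards -x at this height: a rigid level loop of 6 mm rod, legs at y = -34 and +34 mm, with a straight front rod along y between them.
- stand: The whole stand with its eye; origin under clamp_face on the bench, same axes. The eye is set in or out by hand: the centre of its front rod lies anywhere from 40 to 100 mm in front of the clamp face (x = -100 to -40 mm). That distance is not measured: find it by touch or sight. The eye does not give under the forces of this job.
- hanger: The hanger as a whole; origin at the centre of the weight's underside, 31 mm from the tab centre along +x; same axes as hanger_tab.
- jar_1: small jar with a cap, 42 mm across, 62 mm high, standing; origin at the centre of its underside; leave alone
- flask_2: conical glass flask, 71 mm across, 121 mm high, standing; origin at the centre of its underside; leave alone
- weighing_glass_1: plain small glass cup, 36 mm across, 63 mm high, standing; origin at the centre of its underside; leave alone
- weigh_dish: flat round glass dish, 63 mm across, 17 mm high; origin at the centre of its underside; leave alone
- weight_1: knobbed calibration weight, 22 mm across, 32 mm high; origin at the centre of its underside; leave alone
- weight_2: smaller knobbed calibration weight, 17 mm across, 26 mm high; origin at the centre of its underside; leave alone

How it is judged (in metres and radians):
On the way, in this order (a step that is already met when the one before it is completed fails the run):
1. the hanger is lifted clear of the bench (height (world z) of hanger_tab above 0.105 m), for 0.2 s.
2. the gate is pressed open against the stand's eye (value of joint gate above 0.15 rad and contact force between hanger and stand above 1.5 N and x of hanger_tab in the frame of clamp_face between -0.16 and -0.045 m and z of hanger_tab in the frame of clamp_face between -0.03 and 0.02 m), for 0.04 s.
At the end, for the whole second after the job is handed in: The hanger hangs by its hook's crown on the eye's front rod: gate under 0.1 rad, tab centre 12 to 32 mm below, 55 to 145 mm in front of and within 30 mm sideways of the clamp face centre, upright within 0.3 rad, over 0.7 N on the stand, slower than 0.05 m/s (value of joint gate below 0.1 rad and z of hanger_tab in the frame of clamp_face between -0.032 and -0.012 m and x of hanger_tab in the frame of clamp_face between -0.145 and -0.055 m and y of hanger_tab in the frame of clamp_face between -0.03 and 0.03 m and angle between hanger_tab's own z axis and vertical below 0.3 rad and contact force between hanger and stand above 0.7 N and linear speed of hanger below 0.05 m/s); the robot touches nothing.
It fails at once if the hanger bears on the stand with more than 25 N (contact force between hanger and stand above 25 N).
It fails at once if a bystander is moved by more than 30 mm (distance of any of jar_1, flask_2, weighing_glass_1, weigh_dish, weight_1, weight_2 from where it was at the start of the episode above 0.03 m).
It also fails if it takes over 51 s, if anything falls off the work surface, if the arm or the gripper's body presses on something with over 40 N, if the wrist force passes 120 N, or if a joint passes its speed limit or range.

## Working session

There is one attempt and no reset: what is moved stays moved. The work goes in short steps, Python scripts to look and compute and a tool call to move; the robot and the scene stay as the last step left them, time stands still between calls to the robot, and variables do not carry over. Pictures are saved under pics/ and viewed, and the job is handed in when it is done.

Besides the shell and the picture viewer there is one more tool, called after "Request:" in YAML: its name, and indented under it one key for each argument. play_rows: Moves the arm, as the interface text tells. Its arguments: {"type":"object","properties":{"plan":{"type":"array","items":{"type":"array","items":{"type":"array","items":{"type":"number"}}}},"hand":{"type":"number"},"newtons":{"type":"number"}},"required":["plan"]}

```bash
mkdir -p pics; ls
python3 - <<'E'
from rig import manip, optics
import cv2, numpy as np
print(manip.get_obs())
for n in ("scene","top","wrist"):
    m=optics.camera_model(n); print(n,m['fx'],m['fy'],m['cx'],m['cy'],np.round(m['extrinsics'],3).tolist())
    cv2.imwrite(f"pics/{n}0.png",optics.camera(n)[:,:,::-1])
E
```

```text
pics
{'clock': 0.0, 'joint_positions': array([-1.13798406e+00,  3.20280101e-01,  1.56564001e+00, -3.57100789e-05,
        1.25737932e+00, -1.99745970e-02]), 'joint_velocities': array([-4.46939713e-05, -3.58737567e-04, -7.94319637e-04, -1.31427584e-04,
       -7.21387815e-04,  2.96653203e-04]), 'tau': array([ 5.72600629e-05, -4.12460017e+01, -2.31975228e+01,  7.25376187e-02,
        4.58237983e-02, -1.59718229e-04]), 'tcp_pos': array([ 251.34747242, -516.61647894,  213.14219762]), 'tool_rot': array([-3.05980129e+00, -7.04819341e-01,  6.01380929e-04]), 'wrist_force': array([-0.44421214,  0.04196542, -0.22122178]), 'torque': array([-0.00618217,  0.029083  ,  0.01329652]), 'width': 91.25666824749248}
scene 380.4659257070366 380.4659257070366 316.5035565298456 198.66961651650473 [[-0.836, -0.294, 0.464, 147.965], [-0.549, 0.479, -0.685, 689.632], [-0.021, -0.827, -0.562, 609.169], [0.0, 0.0, 0.0, 1.0]]
top 420.39069831926383 420.39069831926383 318.08144621614497 192.9761084010638 [[0.005, -0.992, 0.127, 439.969], [-1.0, -0.007, -0.016, 85.379], [0.017, -0.127, -0.992, 1074.192], [0.0, 0.0, 0.0, 1.0]]
wrist 309.70691628693146 309.70691628693146 318.13417304857063 196.08990454852935 [[0.437, -0.863, -0.252, 321.501], [-0.899, -0.42, -0.121, -482.45], [-0.001, 0.279, -0.96, 384.491], [0.0, 0.0, 0.0, 1.0]]
```

View pics/scene0.png

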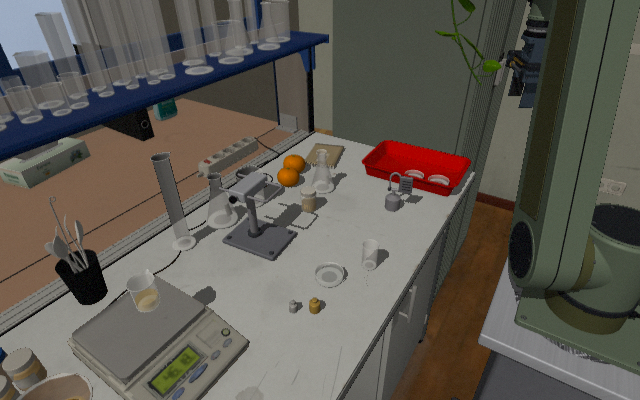

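View pics/top0.png

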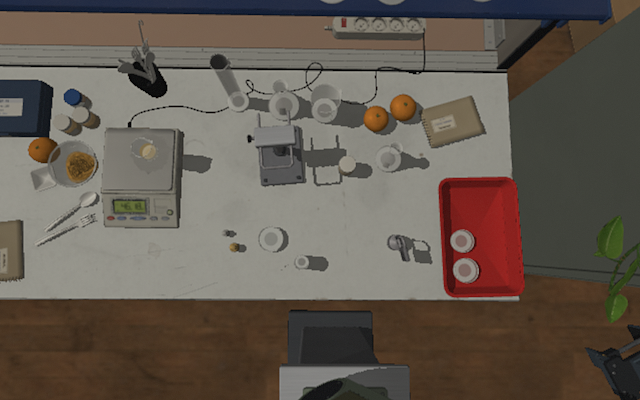

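View pics/wrist0.png

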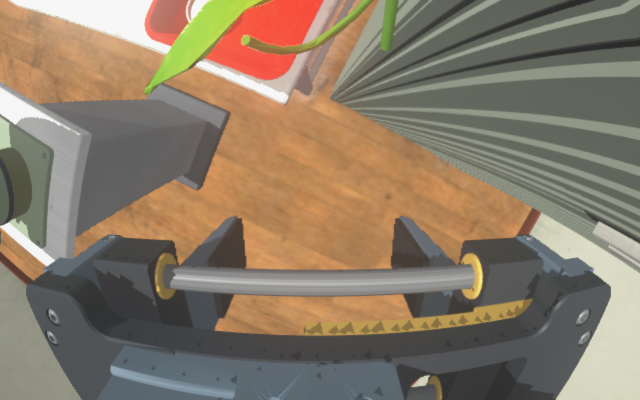

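Run:
```python
import cv2
t=cv2.imread("pics/top0.png"); s=cv2.imread("pics/scene0.png")
cv2.imwrite("pics/t_st.png",cv2.resize(t[90:200,235:370],None,fx=5.5,fy=5.5,interpolation=cv2.INTER_CUBIC))
cv2.imwrite("pics/t_h.png",cv2.resize(t[215:285,370:450],None,fx=8,fy=8,interpolation=cv2.INTER_CUBIC))
cv2.imwrite("pics/s_st.png",cv2.resize(s[160:265,210:330],None,fx=5.5,fy=5.5,interpolation=cv2.INTER_CUBIC))
cv2.imwrite("pics/s_h.png",cv2.resize(s[160:220,370:430],None,fx=9,fy=9,interpolation=cv2.INTER_CUBIC))
```

```text
(no output)
```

View pics/t_st.png

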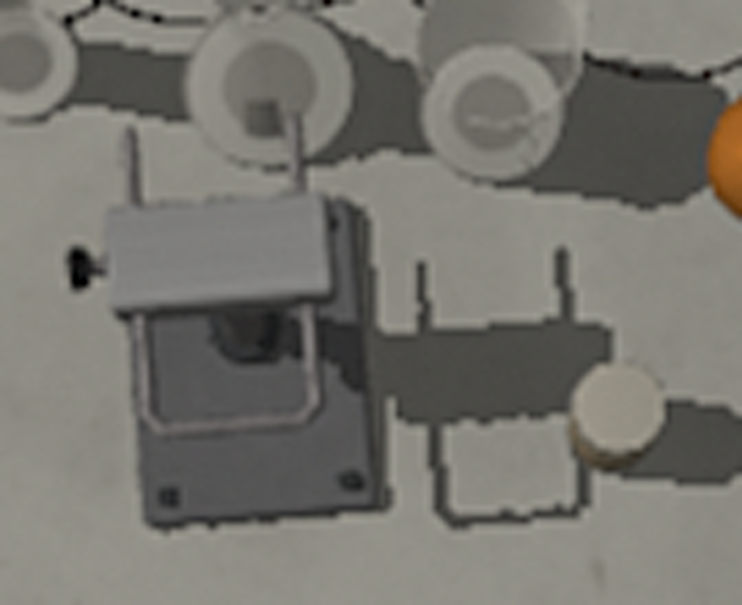

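View pics/t_h.png

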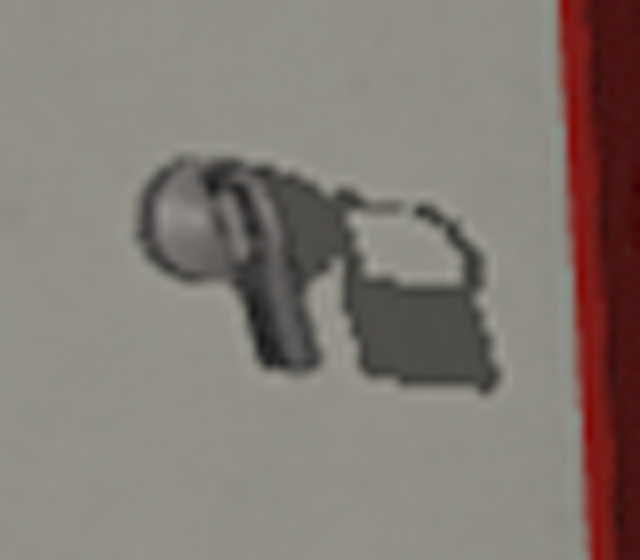

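View pics/s_st.png

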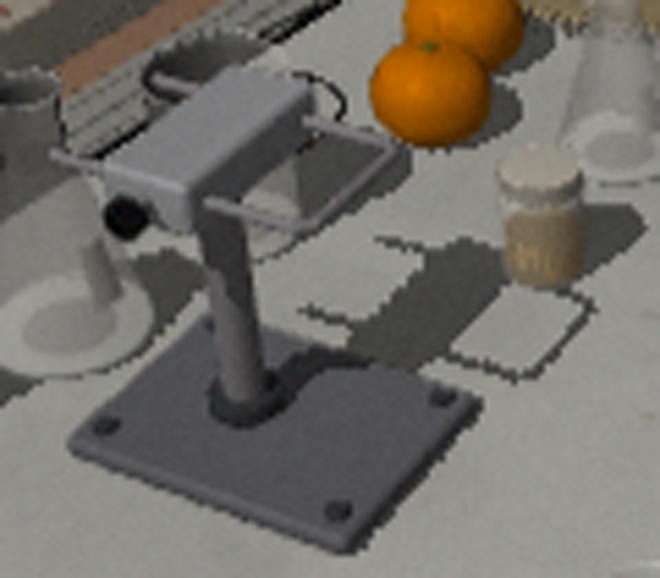

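View pics/s_h.png

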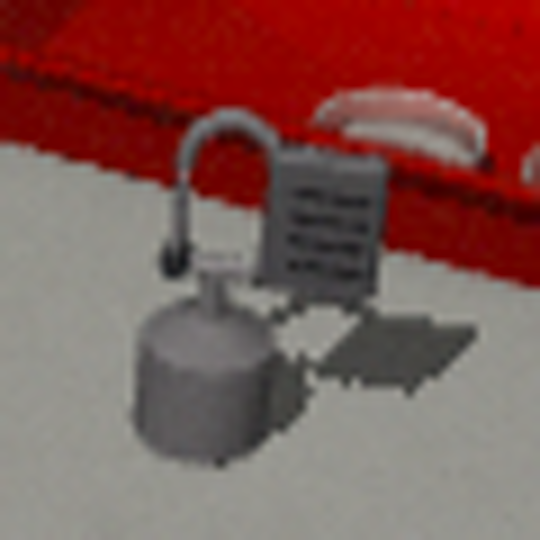

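```bash
cat > h.py <<'E'
import numpy as np, cv2
from scipy.optimize import least_squares
from rig import manip, optics
M={n:optics.camera_model(n) for n in("scene","top")}
def proj(n,P,K=M):
    m=K[n];E=np.array(m['extrinsics']);c=(np.atleast_2d(P)-E[:3,3])@E[:3,:3]
    return np.c_[m['fx']*c[:,0]/c[:,2]+m['cx'],m['fy']*c[:,1]/c[:,2]+m['cy']]
def ray(n,uv,z):
    m=M[n];E=np.array(m['extrinsics']);d=E[:3,:3]@[(uv[0]-m['cx'])/m['fx'],(uv[1]-m['cy'])/m['fy'],1];o=E[:3,3]
    return o+d*(z-o[2])/d[2]
def T(p,x,y,a):
    p=np.array(p,float);c,s=np.cos(a),np.sin(a)
    return np.c_[x+c*p[:,0]-s*p[:,1],y+s*p[:,0]+c*p[:,1],p[:,2]]
E
cat > fit.py <<'E'
from h import *
S=lambda u,v:(370+u/9,160+v/9)
Hs=[((10,5,102),S(270,148)),((-24,5,102),S(387,158)),((-24,5,55),S(375,298)),((10,5,55),S(262,285))]
H=lambda u,v:(370+u/8,215+v/8)
Ht=[((-24,0,102),H(303,368))]
def res(p):
    r=[]
    for n,L in(("scene",Hs),("top",Ht)):
        r.append((proj(n,T([l[0] for l in L],*p))-[l[1] for l in L]).ravel())
    return np.concatenate(r)
f=least_squares(res,[300,-110,0]);print("tab",f.x,np.round(f.fun,1))
S2=lambda u,v:(210+u/5.5,160+v/5.5); T2=lambda u,v:(235+u/5.5,90+v/5.5)
Ss=[((0,46,163),S2(187,193)),((0,-46,163),S2(313,103)),((44,46,163),S2(105,160)),((44,-46,163),S2(232,70))]
Ts=[((44,46,163),T2(105,207)),((44,-46,163),T2(325,195)),((0,46,163),T2(113,305)),((0,-46,163),T2(330,297))]
def res2(p):
    r=[]
    for n,L in(("scene",Ss),("top",Ts)):
        r.append((proj(n,T([l[0] for l in L],*p))-[l[1] for l in L]).ravel())
    return np.concatenate(r)
g=least_squares(res2,[500,180,0]);print("stand",g.x,np.round(g.fun,1))
x,y,a=g.x
for n,uv in(("top",T2(158,430)),("top",T2(232,425)),("top",T2(305,417)),("scene",S2(302,225)),("scene",S2(408,152)),("scene",S2(355,190))):
    w=ray(n,uv,150);d=w[:2]-[x,y];print(n,w,"standframe",d[0]*np.cos(a)+d[1]*np.sin(a),-d[0]*np.sin(a)+d[1]*np.cos(a))
# bystanders on bench rough
for nm,uv in dict(jar=(347,172),flask=(388,165),cup=(302,265),dish=(271,240),w1=(236,248),w2=(228,235)).items(): print(nm,ray("top",uv,0).round())
E
python3 fit.py
```

```text
tab [ 4.31195201e+02 -1.33612730e+02  2.36975978e-01] [ 0.  -0.1  0.4  0.9 -0.4  0.7 -0.9 -0.   0.9  0.3]
stand [6.61662998e+02 1.67679489e+02 7.29373976e-02] [-0.3 -0.7  1.7 -3.9 -1.3  0.2  1.1 -2.2 -1.4 -0.2 -0.1 -0.5 -1.9  1.3
  0.2  0.2]
top [612.86220304 191.68121273 150.        ] standframe -46.92197462273995 27.494156787401398
top [615.17193603 161.78184403 150.        ] standframe -46.79723171755873 -2.494033460667183
top [618.71957804 132.25488239 150.        ] standframe -45.410732771206014 -32.201016615148525
scene [616.87850086 194.89030501 150.        ] standframe -42.682499780499306 30.40203823238974
scene [613.69984174 131.11163188 150.        ] standframe -50.500434631099225 -32.97542554307133
scene [614.65032735 164.65903759 150.        ] standframe -47.10778457463265 0.4135214016715434
jar [633.  -7.   0.]
flask [ 652. -114.    0.]
cup [394. 107.   0.]
dish [456. 187.   0.]
w1 [436. 274.   0.]
w2 [468. 296.   0.]
```

```bash
cat >> h.py <<'E'
from scipy.spatial.transform import Rotation as R
def plan(x,y,z,yaw,pos=None,rot=None):
    """delta from commanded pose (approx measured) to TCP target, tool down, tool x at yaw"""
    o=manip.get_obs(); p=o['tcp_pos'] if pos is None else np.array(pos); r=R.from_rotvec(o['tool_rot'] if rot is None else rot)
    c,s=np.cos(yaw),np.sin(yaw)
    Rt=R.from_matrix(np.array([[c,s,0],[s,-c,0],[0,0,-1.]]))
    return np.r_[r.inv().apply(np.array([x,y,z])-p),(r.inv()*Rt).as_rotvec(degrees=True)].round(2)
E
python3 - <<'E'
from h import *
print(plan(424,-135,200,.237))
s=cv2.imread("pics/scene0.png")
cv2.imwrite("pics/s_st2.png",cv2.resize(s[165:210,215:290],None,fx=10,fy=10,interpolation=cv2.INTER_CUBIC))
E
```

```text
[ 3.2222e+02 -2.6771e+02  1.3680e+01 -8.0000e-02  1.0000e-02  1.2360e+01]
```

View pics/s_st2.png

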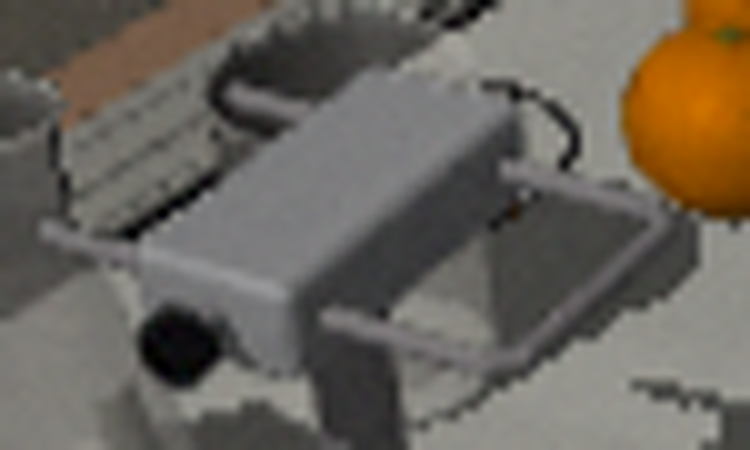

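```bash
python3 - <<'E'
s=open('fit.py').read()
i=s.index("Ss=["); j=s.index("Ts=[")
s=s[:i]+"S3=lambda u,v:(215+u/10,165+v/10)\nSs=[((0,46,163),S3(298,298)),((0,-46,163),S3(522,112)),((44,46,163),S3(138,240)),((44,-46,163),S3(368,68)),((0,34,150),S3(322,316)),((0,-34,150),S3(503,167))]\n"+s[j:]
s=s.replace('("scene",S2(302,225)),("scene",S2(408,152)),("scene",S2(355,190))','("scene",S3(505,360)),("scene",S3(662,222)),("scene",S3(590,290))')
open('fit.py','w').write(s)
E
python3 fit.py
```

```text
tab [ 4.31195201e+02 -1.33612730e+02  2.36975978e-01] [ 0.  -0.1  0.4  0.9 -0.4  0.7 -0.9 -0.   0.9  0.3]
stand [6.62391790e+02 1.66999266e+02 8.28620856e-02] [-0.9 -0.6  1.1 -1.6 -1.   0.2  1.1 -1.5  0.8 -0.2  0.6  0.1 -1.3 -0.3
 -0.  -1.  -1.6  1.2  0.5 -0.3]
top [612.86220304 191.68121273 150.        ] standframe -47.316788339368934 28.69669048003088
top [615.17193603 161.78184403 150.        ] standframe -47.48967012394619 -1.2912608843973024
top [618.71957804 132.25488239 150.        ] standframe -46.39806716111533 -31.010541333971013
scene [615.57317277 194.49169197 150.        ] standframe -44.38250444766082 31.273147049217393
scene [620.58119434 133.16883196 150.        ] standframe -44.46719311529524 -30.253808561075942
scene [617.03706055 163.58032821 150.        ] standframe -45.48208936303855 0.3466811995921151
jar [633.  -7.   0.]
flask [ 652. -114.    0.]
cup [394. 107.   0.]
dish [456. 187.   0.]
w1 [436. 274.   0.]
w2 [468. 296.   0.]
```

Request:
play_rows:
  plan:
    - [[322,-268,13.7,0,0,12.4],[322,-268,13.7,0,0,12.4],[322,-268,13.7,0,0,12.4],[322,-268,13.7,0,0,12.4],[322,-268,13.7,0,0,12.4],[322,-268,13.7,0,0,12.4],[322,-268,13.7,0,0,12.4],[322,-268,13.7,0,0,12.4],[322,-268,13.7,0,0,12.4],[322,-268,13.7,0,0,12.4],[322,-268,13.7,0,0,12.4],[322,-268,13.7,0,0,12.4]]
  hand: 0

```text
clock: 1.15
tcp_pos: [424.3, -133.2, 200.0]
tool_rot: [-3.119, -0.378, 0.001]
wrist_force: [-1.1, -0.2, 0.4]
width: 91.0
```

Run:
```python
from h import *
print(manip.get_obs())
m=optics.camera_model("wrist");im=optics.camera("wrist")
np.save("w1.npy",m['extrinsics']);cv2.imwrite("pics/w1.png",im[:,:,::-1]);print(np.round(m['extrinsics'],3).tolist())
```

```text
{'clock': 1.15, 'joint_positions': array([-3.30026641e-01,  1.24774390e-01,  1.86275354e+00, -1.45161494e-04,
        1.15467165e+00,  9.99394511e-01]), 'joint_velocities': array([-0.06829138, -0.00035498, -0.00019361, -0.02309548,  0.00204562,
       -0.0122274 ]), 'tau': array([  1.59860786, -29.38491583, -22.26124763,   0.27329547,
        -0.05807582,   0.10346524]), 'tcp_pos': array([ 424.27901142, -133.22983583,  200.00323698]), 'tool_rot': array([-3.11858591e+00, -3.78305585e-01,  9.48948863e-04]), 'wrist_force': array([-1.07294889, -0.20729742,  0.42135608]), 'torque': array([-0.01774415, -0.00663519, -0.02408209]), 'width': 91.00211063262556}
[[0.239, -0.932, -0.272, 500.087], [-0.971, -0.229, -0.067, -114.462], [0.0, 0.28, -0.96, 371.251], [0.0, 0.0, 0.0, 1.0]]
```

View pics/w1.png

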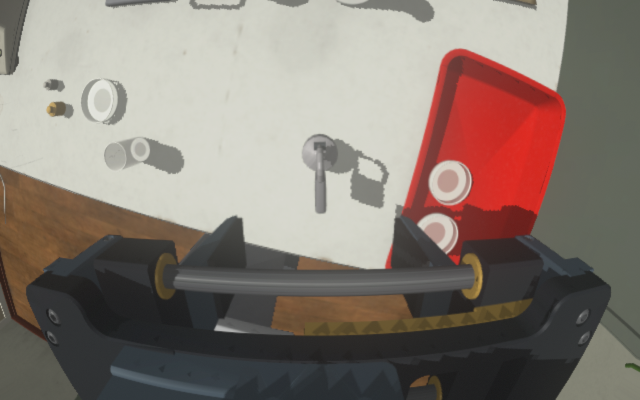

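```bash
cat >> h.py <<'E'
WM=optics.camera_model("wrist")
def wproj(E,P):
    c=(np.atleast_2d(P)-E[:3,3])@E[:3,:3]; rr=np.hypot(c[:,0],c[:,1]); th=np.arctan2(rr,c[:,2])
    return np.c_[WM['fx']*th*c[:,0]/rr+WM['cx'],WM['fy']*th*c[:,1]/rr+WM['cy']]
E
python3 - <<'E'
from h import *
E=np.load("w1.npy")
p=(431.2,-133.6,.237)
print(wproj(E,T([(-24,5,102),(-24,-5,102),(10,5,102),(10,-5,102),(29.5,0,112),(31,20,0),(31,-20,0),(31,20,35),(31,-20,35),(51,0,35)],*p)).round(1))
im=cv2.imread("pics/w1.png")
cv2.imwrite("pics/w1c.png",cv2.resize(im[120:225,270:400],None,fx=6,fy=5.7,interpolation=cv2.INTER_CUBIC))
E
```

```text
[[314.8 213.8]
 [325.6 213.8]
 [314.8 177.7]
 [326.  177.8]
 [320.7 158. ]
 [303.2 141.8]
 [336.5 142. ]
 [301.7 145.3]
 [338.4 145.5]
 [320.2 127.1]]
```

View pics/w1c.png

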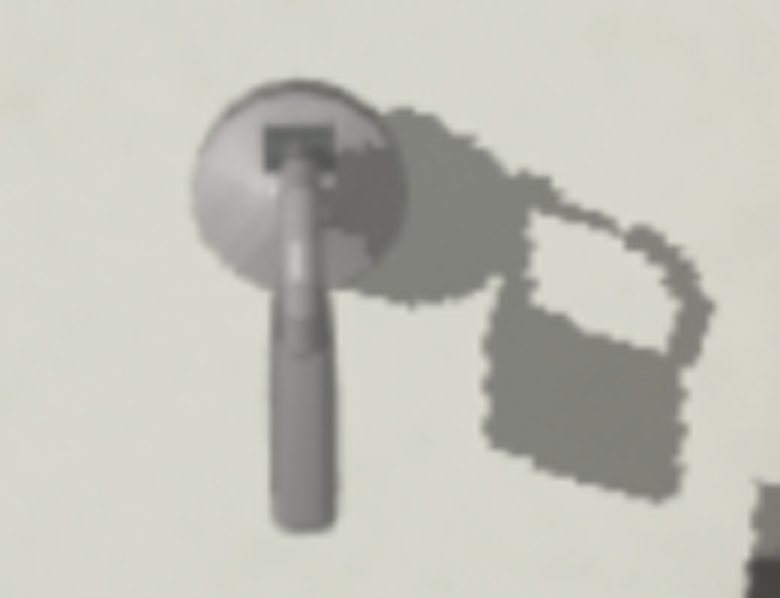

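Request:
play_rows:
  plan:
    - [[2.2,0,0,0,0,0],[2.2,0,30,0,0,0],[2.2,0,60,0,0,0],[2.2,0,85,0,0,0],[2.2,0,105,0,0,0],[2.2,0,120,0,0,0],[2.2,0,130,0,0,0],[2.2,0,137,0,0,0],[2.2,0,137,0,0,0],[2.2,0,137,0,0,0]]

```text
clock: 2.03
tcp_pos: [426.0, -135.7, 63.3]
tool_rot: [3.12, 0.368, -0.0]
wrist_force: [-0.3, 0.6, -0.3]
width: 91.2
```

Run:
```python
from h import *
o=manip.get_obs();print(o['tcp_pos'],o['tool_rot'],o['wrist_force'],plan(426.3,-134.8,63,.237))
m=optics.camera_model("wrist");im=optics.camera("wrist")
cv2.imwrite("pics/w2.png",im[:,:,::-1])
```

```text
[ 425.95084897 -135.69398952   63.34883215] [ 3.11982998e+00  3.67603995e-01 -7.25271226e-06] [-0.29942882  0.58927476 -0.33969996] [ 0.55 -0.79  0.35  0.01  0.   -0.14]
```

View pics/w2.png

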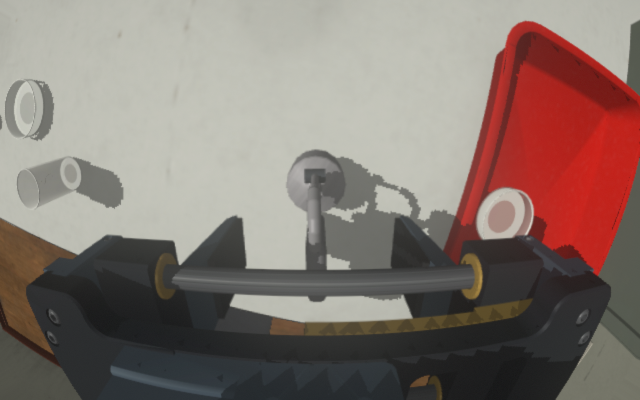

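Request:
play_rows:
  plan:
    - [[0.5,-0.8,0.3,0,0,0],[0.5,-0.8,0.3,0,0,0],[0.5,-0.8,0.3,0,0,0],[0.5,-0.8,0.3,0,0,0],[0.5,-0.8,0.3,0,0,0],[0.5,-0.8,0.3,0,0,0],[0.5,-0.8,0.3,0,0,0],[0.5,-0.8,0.3,0,0,0],[0.5,-0.8,0.3,0,0,0],[0.5,-0.8,0.3,0,0,0],[0.5,-0.8,0.3,0,0,0],[0.5,-0.8,0.3,0,0,0]]
  hand: 255
  newtons: 45

```text
clock: 3.08
tcp_pos: [426.3, -133.8, 62.9]
tool_rot: [3.12, 0.37, -0.0]
wrist_force: [0.0, -0.1, -0.0]
width: 13.9
```

Request:
play_rows:
  plan:
    - [[0,0,0,0,0,0],[0,0,0,0,0,0],[0,0,0,0,0,0],[0,0,0,0,0,0],[0,0,0,0,0,0],[0,0,0,0,0,0]]

```text
clock: 3.58
tcp_pos: [426.3, -133.8, 63.0]
tool_rot: [3.12, 0.37, 0.0]
wrist_force: [-0.3, -0.3, -0.2]
width: 10.0
```

Request:
play_rows:
  plan:
    - [[0,0,-5,0,0,0],[0,0,-20,0,0,0],[0,0,-45,0,0,0],[0,0,-70,0,0,0],[0,0,-95,0,0,0],[0,0,-110,0,0,0],[0,0,-117,0,0,0],[0,0,-117,0,0,0]]

```text
clock: 4.25
tcp_pos: [427.0, -134.0, 181.4]
tool_rot: [3.118, 0.37, 0.004]
wrist_force: [-0.6, 0.4, -2.6]
width: 9.8
```

Run:
```python
from h import *
o=manip.get_obs();print(o['tcp_pos'],o['wrist_force'],o['width'],plan(532.8,156.2,180,.083))
```

```text
[ 426.95324383 -134.01025807  181.35376627] [-0.61019301  0.40400705 -2.62860304] 9.792085858344416 [ 1.7086e+02 -2.5735e+02  1.3600e+00  9.0000e-02 -1.6000e-01  8.7900e+00]
```

Request:
play_rows:
  plan:
    - [[11,-17,0,0,0,0.6],[28,-43,0,0,0,1.5],[51,-77,0,0,0,2.6],[74,-111,0,0,0,3.8],[97,-145,0,0,0,5],[119,-180,0,0,0,6.2],[140,-212,0,0,0,7.3],[156,-235,0,0,0,8.1],[166,-250,0,0,0,8.6],[171,-257,0,0,0,8.8],[171,-257,0,0,0,8.8],[171,-257,0,0,0,8.8]]

```text
clock: 5.25
tcp_pos: [531.4, 155.3, 178.7]
tool_rot: [3.137, 0.131, -0.005]
wrist_force: [-0.2, -0.6, -2.4]
width: 9.6
```

Run:
```python
from h import *
o=manip.get_obs();print(o['tcp_pos'],o['wrist_force'],o['joint_velocities'].round(3),plan(532.8,156.2,180,.083))
m=optics.camera_model("wrist");im=optics.camera("wrist");np.save("w3.npy",m['extrinsics'])
cv2.imwrite("pics/w3.png",im[:,:,::-1])
cv2.imwrite("pics/s3.png",cv2.resize(optics.camera("scene")[100:270,180:430,::-1],None,fx=3.2,fy=3.2,interpolation=cv2.INTER_CUBIC))
```

```text
[531.41398993 155.34007134 178.69544358] [-0.21520528 -0.58965553 -2.40694068] [-0.022 -0.02   0.009 -0.001  0.003  0.001] [ 1.45 -0.74 -1.31  0.08  0.17  0.02]
```

View pics/w3.png

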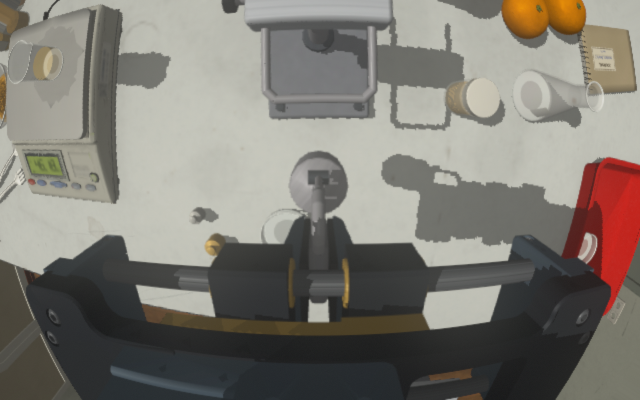

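View pics/s3.png

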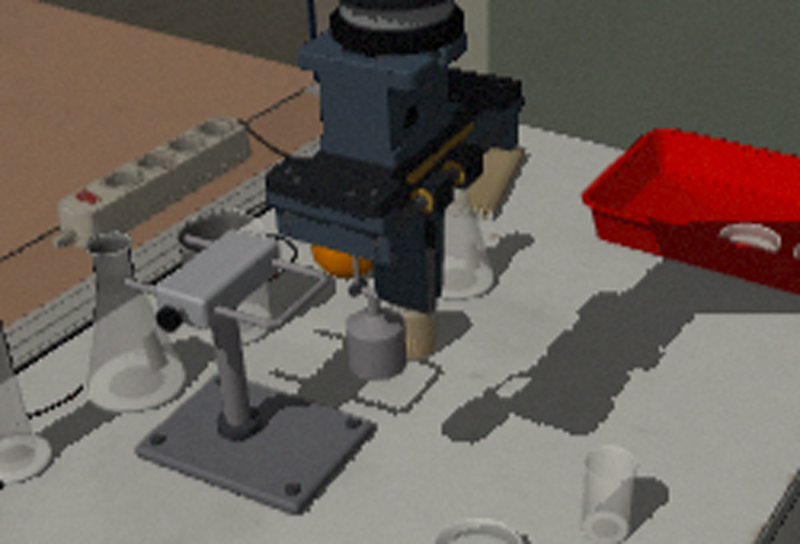

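```bash
cat >> h.py <<'E'
def wray(E,uv,z):
    d=np.array([uv[0]-WM['cx'],uv[1]-WM['cy']]);r=np.hypot(*d);th=r/WM['fx']
    v=E[:3,:3]@np.r_[np.sin(th)*d/r,np.cos(th)];o=E[:3,3];return o+v*(z-o[2])/v[2]
def st(w,x=662.4,y=167.0,a=.083):
    d=np.array(w)[:2]-[x,y];return np.array([d[0]*np.cos(a)+d[1]*np.sin(a),-d[0]*np.sin(a)+d[1]*np.cos(a)])
E
python3 - <<'E'
from h import *
im=cv2.imread("pics/w3.png")
cv2.imwrite("pics/w3c.png",cv2.resize(im[0:225,235:400],None,fx=4,fy=2.6,interpolation=cv2.INTER_CUBIC))
E
```

```text
(no output)
```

View pics/w3c.png

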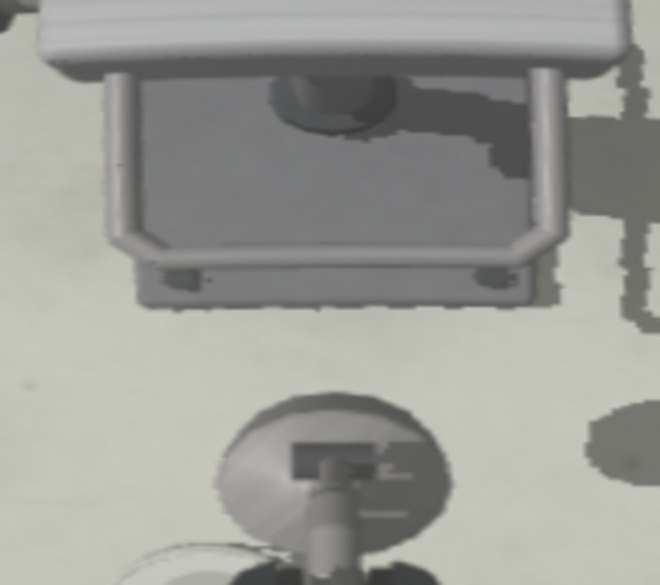

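Run:
```python
from h import *
E=np.load("w3.npy")
for u,v in((180,259),(335,258),(500,256),(123,150),(546,150),(75,80),(600,75)):
    w=wray(E,(235+u/4,v/2.6),150);print(u,v,w.round(1),st(w).round(1))
o=manip.get_obs()
t=R.from_rotvec(o['tool_rot']);print(o['tcp_pos'],t.as_matrix().round(3).tolist())
tab=o['tcp_pos']+t.apply([5,0,-19]);m=o['tcp_pos']+t.apply([48,0,-19]);print(st(tab),st(m),tab[2])
print(wproj(E,m+[0,0,7]),wproj(E,o['tcp_pos']+t.apply([36,20,-19+42])),wproj(E,o['tcp_pos']+t.apply([36,-20,-19+42])))
```

```text
180 259 [613.  186.4 150. ] [-47.6  23.4]
335 258 [615.  161.8 150. ] [-47.7  -1.3]
500 256 [618.1 135.6 150. ] [-46.8 -27.6]
123 150 [640.  197.8 150. ] [-19.8  32.5]
546 150 [645.7 130.5 150. ] [-19.7 -34.9]
75 80 [658.1 207.3 150. ] [-0.9 40.5]
600 75 [666.6 123.2 150. ] [  0.6 -44. ]
[531.56105724 154.68282528 179.3997495 ] [[0.997, 0.082, -0.002], [0.082, -0.997, -0.001], [-0.002, 0.001, -1.0]]
[-126.37756376   -1.41599449] [-83.37765816  -1.46928464] 198.39126558769806
[[319.55038192 171.69021808]] [[350.25739878 174.52294263]] [[287.85007552 174.43868748]]
```

Request:
play_rows:
  plan:
    - [[0,0,10,0,0,0],[0,0,25,0,0,0],[0,0,38,0,0,0],[0,0,46,0,0,0],[4,0,48,0,0,0],[10,0,48,0,0,0],[16,0,48,0,0,0],[20,0,48,0,0,0],[20,0,48,0,0,0],[20,0,48,0,0,0],[20,0,48,0,0,0]]

```text
clock: 6.27
tcp_pos: [552.3, 157.8, 132.1]
tool_rot: [3.139, 0.13, 0.0]
wrist_force: [-0.8, -0.2, -1.7]
width: 9.7
```

Run:
```python
from h import *
o=manip.get_obs()
m=optics.camera_model("wrist");im=optics.camera("wrist");np.save("w4.npy",m['extrinsics'])
o=manip.get_obs();t=R.from_rotvec(o['tool_rot'])
tab=o['tcp_pos']+t.apply([5,0,-19]);mo=o['tcp_pos']+t.apply([48,0,-19]);print(o['tcp_pos'],o['wrist_force'],st(tab),st(mo),mo[2],tab[2])
cv2.imwrite("pics/w4c.png",cv2.resize(im[0:225,235:400,::-1],None,fx=4,fy=2.6,interpolation=cv2.INTER_CUBIC))
cv2.imwrite("pics/s4.png",cv2.resize(optics.camera("scene")[155:235,220:320,::-1],None,fx=7,fy=7,interpolation=cv2.INTER_CUBIC))
```

```text
[552.16713903 157.77076531 132.06995894] [ 0.27344063 -0.51499161 -1.74985284] [-1.05618508e+02 -5.81284086e-02] [-62.61850866  -0.06414991] 151.06990658560926 151.06995344975726
```

View pics/w4c.png

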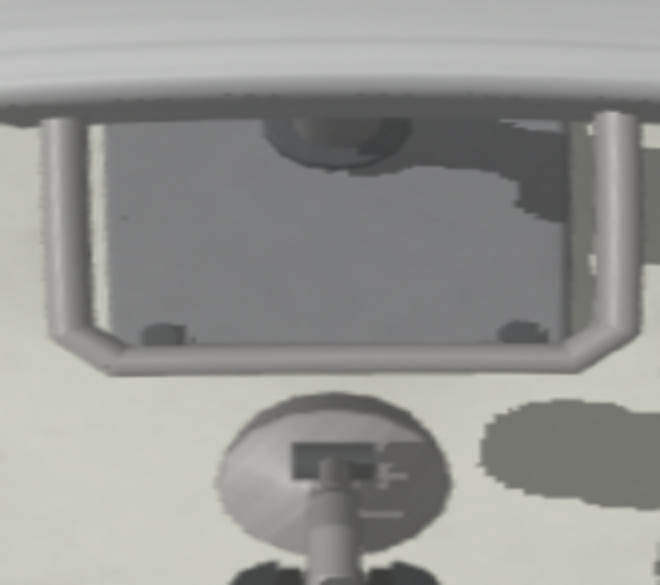

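View pics/s4.png

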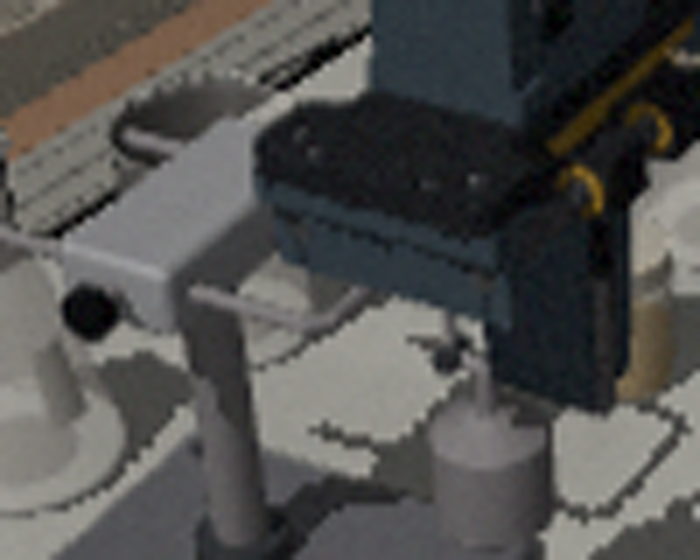

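Request:
play_rows:
  plan:
    - [[2,0,0.5,0,0,0],[4,0,1,0,0,0],[6,0,1,0,0,0],[7,0,1,0,0,0],[8,0,1,0,0,0],[9,0,1,0,0,0],[10,0,1,0,0,0],[11,0,1,0,0,0],[12,0,1,0,0,0],[12,0,1,0,0,0]]

```text
clock: 7.2
tcp_pos: [564.5, 158.8, 130.9]
tool_rot: [3.139, 0.13, 0.0]
wrist_force: [-0.2, 0.1, -2.2]
width: 9.5
```

Request:
play_rows:
  plan:
    - [[1,0,0,0,0,0],[2,0,0,0,0,0],[3,0,0,0,0,0],[4,0,0,0,0,0],[4,0,0,0,0,0],[4,0,0,0,0,0]]

```text
clock: 7.7
tcp_pos: [568.3, 159.1, 130.9]
tool_rot: [3.139, 0.13, 0.0]
wrist_force: [0.1, -0.3, -2.3]
width: 10.2
```

Run:
```python
from h import *
m=optics.camera_model("wrist");im=optics.camera("wrist");np.save("w5.npy",m['extrinsics'])
o=manip.get_obs();t=R.from_rotvec(o['tool_rot'])
mo=o['tcp_pos']+t.apply([48,0,-19]);print(o['tcp_pos'],o['wrist_force'],st(mo),mo[2])
cv2.imwrite("pics/w5c.png",cv2.resize(im[50:250,235:400,::-1],None,fx=4,fy=3,interpolation=cv2.INTER_CUBIC))
cv2.imwrite("pics/s5.png",cv2.resize(optics.camera("scene")[155:235,220:320,::-1],None,fx=7,fy=7,interpolation=cv2.INTER_CUBIC))
for v in range(325,361,5): w=wray(m['extrinsics'],(320,50+v/3),150);print(v,st(w).round(1))
```

```text
[568.22588588 159.06327004 130.88942449] [ 1.11393933 -0.21314455 -2.52377468] [-46.50627246  -0.11298756] 149.8852836498939
325 [-41.2  -1.1]
330 [-42.   -1.1]
335 [-42.9  -1.1]
340 [-43.7  -1.1]
345 [-44.6  -1.1]
350 [-45.4  -1.1]
355 [-46.3  -1.1]
360 [-47.1  -1.1]
```

View pics/w5c.png

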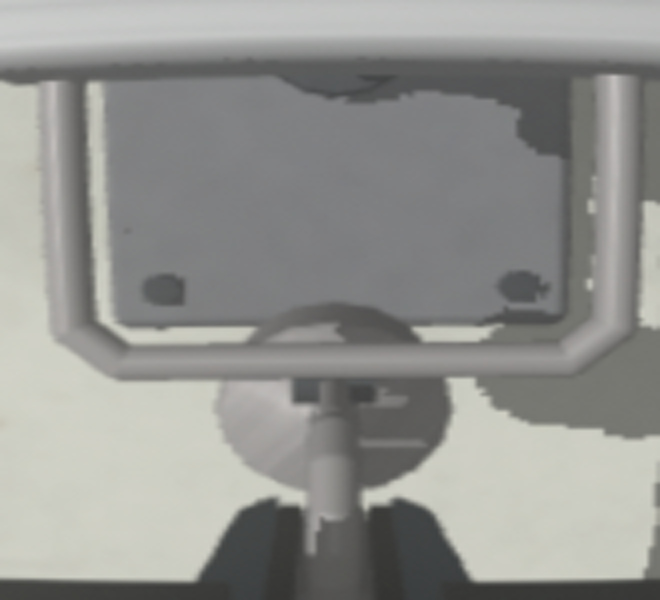

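View pics/s5.png

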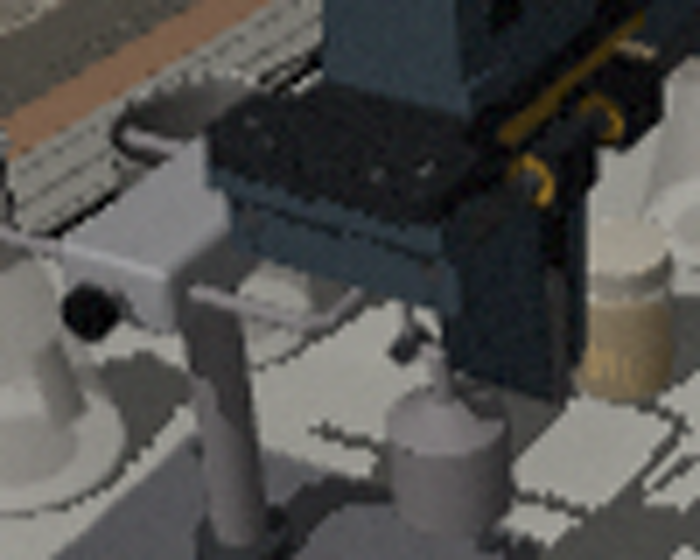

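Run:
```python
from h import *
E=np.load("w5.npy");o=manip.get_obs();t=R.from_rotvec(o['tool_rot'])
def P(x,z): # hook coords from tab
    p=wproj(E,o['tcp_pos']+t.apply([5+x,0,-19-z]))[0];return [(p[0]-235)*4,(p[1]-50)*3]
for n,x,z in(("noselow front",46,7),("noselow back",40,7),("crown top",29.5,30),("outer front",46,16),("mouth gate front",45,0),("hinge",43,-22),("weight front top?",51,-42),("tabback top",-24,20)): print(n,np.round(P(x,z)))
```

```text
noselow front [332. 346.]
noselow back [332. 383.]
crown top [332. 493.]
outer front [332. 357.]
mouth gate front [332. 345.]
hinge [332. 334.]
weight front top? [332. 280.]
tabback top [332. 764.]
```

Run:
```python
from h import *
p=(431.2,-133.6,.237);E=np.load("w1.npy")
for q in((31,0,0),(31,0,40),(29.5,0,112),(43,0,60),(43,0,82),(43,0,89),(51,0,0),(51,0,40),(11,0,40)):
    a=proj("scene",T([q],*p))[0];b=proj("top",T([q],*p))[0];c=wproj(E,T([q],*p))[0]
    print(q,"s_h",((a-[370,160])*9).round(),"t_h",((b-[370,215])*8).round(),"w1c",((c-[270,120])*[6,5.7]).round())
```

```text
(31, 0, 0) s_h [170. 415.] t_h [192. 189.] w1c [299. 125.]
(31, 0, 40) s_h [181. 306.] t_h [218. 187.] w1c [301. 148.]
(29.5, 0, 112) s_h [208.  98.] t_h [270. 187.] w1c [304. 216.]
(43, 0, 60) s_h [147. 243.] t_h [221. 146.] w1c [302.  94.]
(43, 0, 82) s_h [153. 180.] t_h [236. 144.] w1c [303. 106.]
(43, 0, 89) s_h [155. 159.] t_h [241. 143.] w1c [303. 110.]
(51, 0, 0) s_h [105. 404.] t_h [176. 128.] w1c [300.  30.]
(51, 0, 40) s_h [115. 295.] t_h [201. 123.] w1c [301.  42.]
(11, 0, 40) s_h [248. 318.] t_h [234. 251.] w1c [300. 252.]
```

Request:
play_rows:
  plan:
    - [[1,0,0,0,0,0],[2,0,0,0,0,0],[3,0,0,0,0,0],[4,0,0,0,0,0],[4,0,0,0,0,0],[4,0,0,0,0,0]]

```text
clock: 8.3
tcp_pos: [572.3, 159.4, 130.9]
tool_rot: [3.139, 0.13, -0.0]
wrist_force: [-0.9, -0.3, -1.8]
width: 9.8
```

Request:
play_rows:
  plan:
    - [[1,0,0,0,0,0],[2,0,0,0,0,0],[3,0,0,0,0,0],[3,0,0,0,0,0],[3,0,0,0,0,0]]

```text
clock: 8.72
tcp_pos: [574.4, 159.6, 130.8]
tool_rot: [3.139, 0.13, -0.003]
wrist_force: [-5.1, -0.4, 0.2]
width: 9.9
```

Run:
```python
from h import *
m=optics.camera_model("wrist");im=optics.camera("wrist");np.save("w6.npy",m['extrinsics'])
o=manip.get_obs();print(o['tcp_pos'],o['wrist_force'],o['torque'])
cv2.imwrite("pics/w6c.png",cv2.resize(im[130:230,275:365,::-1],None,fx=7,fy=6,interpolation=cv2.INTER_CUBIC))
cv2.imwrite("pics/s6.png",cv2.resize(optics.camera("scene")[175:235,250:310,::-1],None,fx=10,fy=10,interpolation=cv2.INTER_CUBIC))
```

```text
[574.47332944 159.53995923 130.71013186] [-4.90800705 -0.34555825 -0.49365555] [0.02658431 0.87464371 0.04138524]
```

View pics/w6c.png

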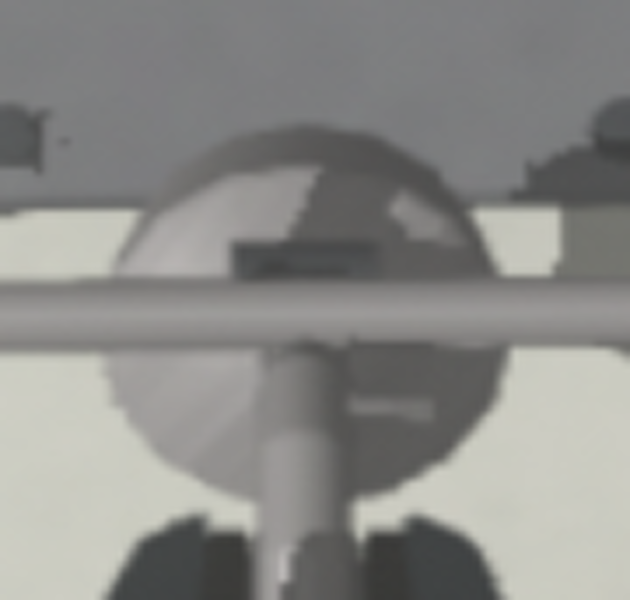

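View pics/s6.png

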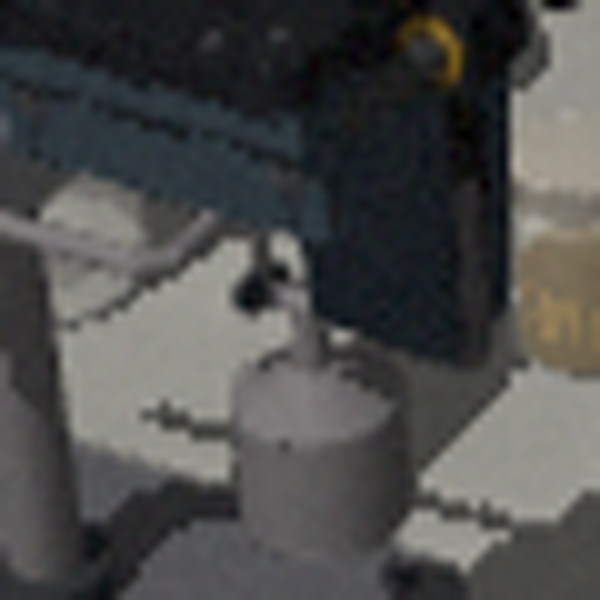

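Run:
```python
from h import *
o=manip.get_obs();t=R.from_rotvec(o['tool_rot'])
for off in(-2.5,-6):
  def P(x,z):
    p=proj("scene",o['tcp_pos']+t.apply([off+x,0,-19-z]))[0];return ((p-[250,175])*10).round()
  for n,x,z in(("noselow",43,7),("mouth",43,0),("hinge",43,-22),("weight axis bottom",31,-82),("weight left",31,-42)): print(off,n,P(x,z))
print(o)
```

```text
-2.5 noselow [247. 166.]
-2.5 mouth [250. 193.]
-2.5 hinge [258. 275.]
-2.5 weight axis bottom [323. 502.]
-2.5 weight left [310. 362.]
-6 noselow [260. 170.]
-6 mouth [263. 197.]
-6 hinge [271. 279.]
-6 weight axis bottom [336. 507.]
-6 weight left [323. 366.]
{'clock': 8.8167, 'joint_positions': array([2.51564704e-01, 4.15281117e-01, 1.63699803e+00, 3.22140322e-05,
       1.09080962e+00, 1.73956798e+00]), 'joint_velocities': array([-0.00027701,  0.00109626, -0.00098635, -0.00042254, -0.00362742,
       -0.00128596]), 'tau': array([-6.25826698e-01, -4.49687827e+01, -2.42665887e+01, -2.42535314e-01,
       -1.57854594e+00,  5.18822781e-03]), 'tcp_pos': array([574.54860474, 159.54798009, 130.69195762]), 'tool_rot': array([ 3.13861738e+00,  1.29978703e-01, -2.30752868e-03]), 'wrist_force': array([-4.25847163,  0.05162564, -1.40179582]), 'torque': array([-0.01133721,  0.90483921, -0.00519811]), 'width': 9.838991951868186}
```

Request:
play_rows:
  plan:
    - [[0.5,0,0,0,0,0],[1,0,0,0,0,0],[1,0,0,0,0,0],[1,0,0,0,0,0]]

```text
clock: 9.15
tcp_pos: [575.7, 159.7, 130.7]
tool_rot: [3.139, 0.13, -0.002]
wrist_force: [-5.0, -0.4, -1.0]
width: 9.7
```

Request:
play_rows:
  plan:
    - [[0.7,0,0,0,0,0],[1.4,0,0,0,0,0],[2.1,0,0,0,0,0],[3,0,0,0,0,0],[3,0,0,0,0,0],[3,0,0,0,0,0]]

```text
clock: 9.65
tcp_pos: [578.3, 159.9, 130.7]
tool_rot: [3.139, 0.13, -0.003]
wrist_force: [-6.5, -0.3, -0.1]
width: 9.8
```

Request:
play_rows:
  plan:
    - [[0.8,0,0,0,0,0],[1.6,0,0,0,0,0],[2.4,0,0,0,0,0],[3.2,0,0,0,0,0],[4,0,0,0,0,0],[4.8,0,0,0,0,0],[5.6,0,0,0,0,0],[6.4,0,0,0,0,0],[7,0,0,0,0,0],[7,0,0,0,0,0]]

```text
clock: 10.48
tcp_pos: [584.3, 160.2, 130.0]
tool_rot: [3.138, 0.13, -0.007]
wrist_force: [-6.6, -0.6, -1.8]
width: 9.8
```

Run:
```python
from h import *
im=optics.camera("wrist")
o=manip.get_obs();print(o['tcp_pos'],o['wrist_force'],o['torque'])
cv2.imwrite("pics/w7c.png",cv2.resize(im[130:230,275:365,::-1],None,fx=7,fy=6,interpolation=cv2.INTER_CUBIC))
```

```text
[584.29922196 160.22129546 129.93537237] [-7.25918283  0.06855604 -2.12970855] [-0.04995859  1.20718395 -0.07931422]
```

View pics/w7c.png

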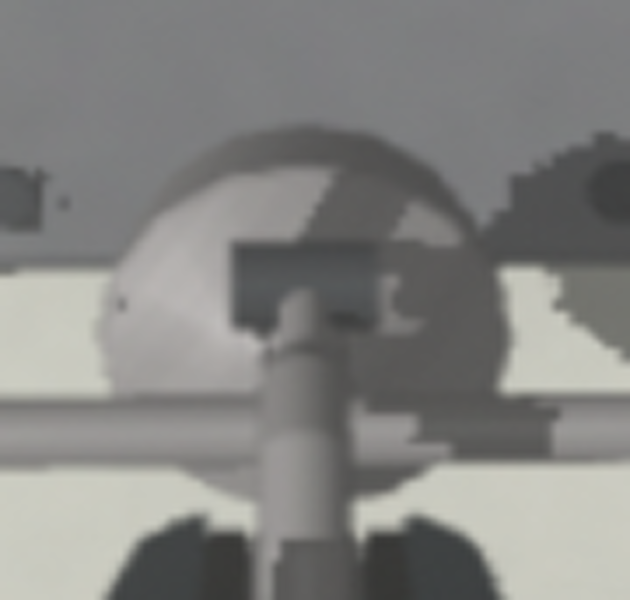

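Request:
play_rows:
  plan:
    - [[0.8,0,0,0,0,0],[1.6,0,0,0,0,0],[2.4,0,0,0,0,0],[3.2,0,0,0,0,0],[4,0,0,0,0,0],[5,0,0,0,0,0],[6,0,0,0,0,0],[6.5,0,0,0,0,0],[6.5,0,0,0,0,0],[6.5,0,0,0,0,0]]

```text
clock: 11.37
tcp_pos: [590.7, 160.7, 129.2]
tool_rot: [3.138, 0.13, -0.008]
wrist_force: [-5.7, -1.7, -5.6]
width: 9.8
```

Run:
```python
from h import *
im=optics.camera("wrist")
o=manip.get_obs();print(o['tcp_pos'],o['wrist_force'],o['torque'])
cv2.imwrite("pics/w8c.png",cv2.resize(im[130:230,275:365,::-1],None,fx=7,fy=6,interpolation=cv2.INTER_CUBIC))
```

```text
[590.74883796 160.65769143 129.14380671] [-4.96406848 -0.80551838 -5.85878922] [-0.0717337   1.03894729 -0.02599285]
```

View pics/w8c.png

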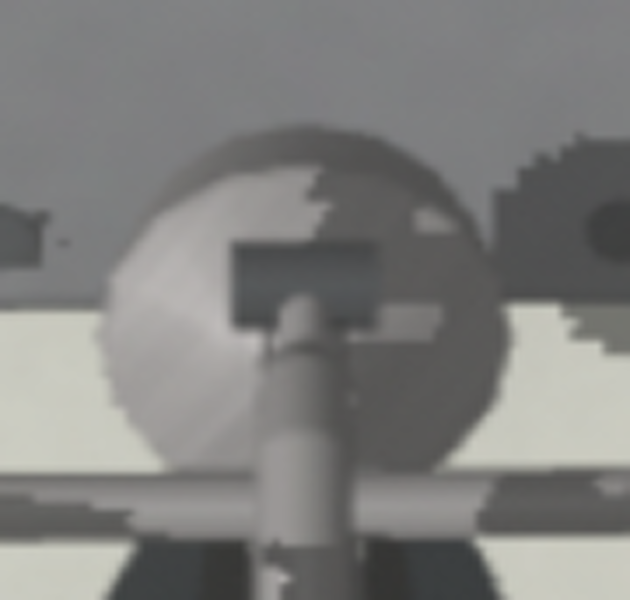

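Request:
play_rows:
  plan:
    - [[0,0,2,0,0,0],[0,0,4,0,0,0],[0,0,6,0,0,0],[0,0,8,0,0,0],[0,0,10,0,0,0],[0,0,12,0,0,0],[0,0,13,0,0,0],[0,0,14,0,0,0],[0,0,14,0,0,0]]

```text
clock: 12.17
tcp_pos: [592.7, 161.1, 116.8]
tool_rot: [3.139, 0.13, 0.0]
wrist_force: [-0.5, 0.3, -1.0]
width: 9.8
```

Run:
```python
from h import *
im=optics.camera("wrist")
o=manip.get_obs();print(o['tcp_pos'],o['wrist_force'],o['torque'])
cv2.imwrite("pics/w9c.png",cv2.resize(im[130:230,275:365,::-1],None,fx=7,fy=6,interpolation=cv2.INTER_CUBIC))
cv2.imwrite("pics/s9.png",cv2.resize(optics.camera("scene")[175:235,230:310,::-1],None,fx=9,fy=9,interpolation=cv2.INTER_CUBIC))
```

```text
[592.75881053 161.0968847  116.93241712] [ 0.95884753 -0.09211069 -2.0892487 ] [0.00380037 0.04311463 0.03228688]
```

View pics/w9c.png

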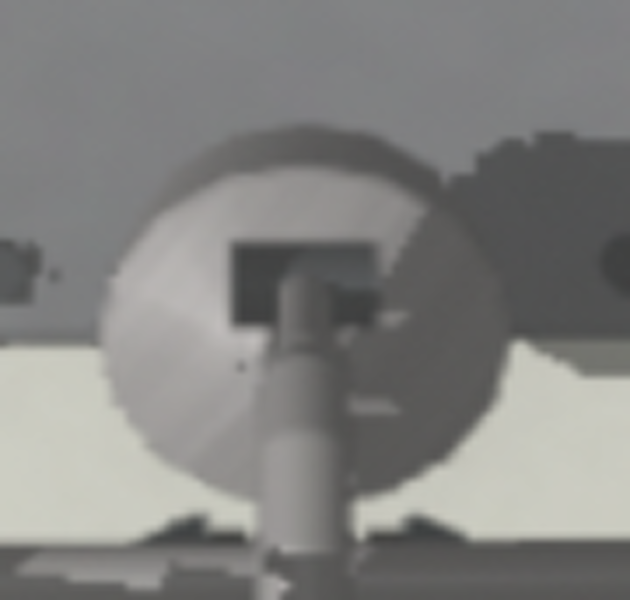

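View pics/s9.png

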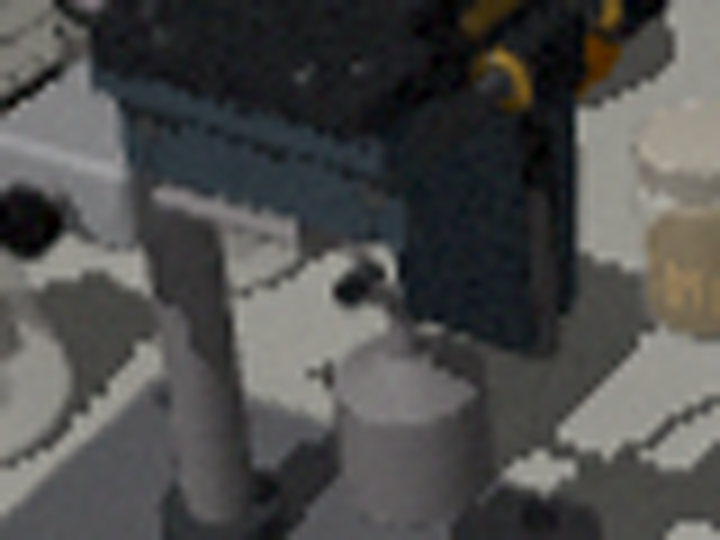

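Request:
play_rows:
  plan:
    - [[0,0,1,0,0,0],[0,0,2,0,0,0],[0,0,3,0,0,0],[0,0,4,0,0,0],[0,0,4,0,0,0],[0,0,4,0,0,0]]

```text
clock: 12.77
tcp_pos: [592.6, 161.1, 112.8]
tool_rot: [3.139, 0.13, -0.0]
wrist_force: [0.3, -0.3, -2.6]
width: 9.9
```

Request:
play_rows:
  plan:
    - [[0,0,1,0,0,0],[0,0,1.5,0,0,0],[0,0,2,0,0,0],[0,0,2,0,0,0],[0,0,2,0,0,0]]

```text
clock: 13.18
tcp_pos: [592.7, 161.1, 110.9]
tool_rot: [3.139, 0.13, 0.0]
wrist_force: [0.9, 0.5, -1.5]
width: 10.3
```

Request:
play_rows:
  plan:
    - [[0,0,0.7,0,0,0],[0,0,1.5,0,0,0],[0,0,1.5,0,0,0],[0,0,1.5,0,0,0]]

```text
clock: 13.52
tcp_pos: [592.9, 161.2, 110.3]
tool_rot: [-3.139, -0.13, -0.002]
wrist_force: [-1.6, 0.3, 5.0]
width: 9.9
```

Request:
play_rows:
  plan:
    - [[0,0,-0.5,0,0,0],[0,0,-1,0,0,0],[0,0,-1,0,0,0],[0,0,-1,0,0,0]]

```text
clock: 13.85
tcp_pos: [592.8, 161.1, 110.5]
tool_rot: [3.139, 0.13, 0.001]
wrist_force: [-1.5, -1.3, 2.0]
width: 10.0
```

Run:
```python
from h import *
o=manip.get_obs();print(o['tcp_pos'],o['wrist_force'],o['torque'])
cv2.imwrite("pics/w10.png",optics.camera("wrist")[:,:,::-1])
```

```text
[592.82852916 161.1239046  110.46349091] [-1.50947545 -1.29408765  2.01440812] [ 0.01175545  0.09911193 -0.02525814]
```

View pics/w10.png

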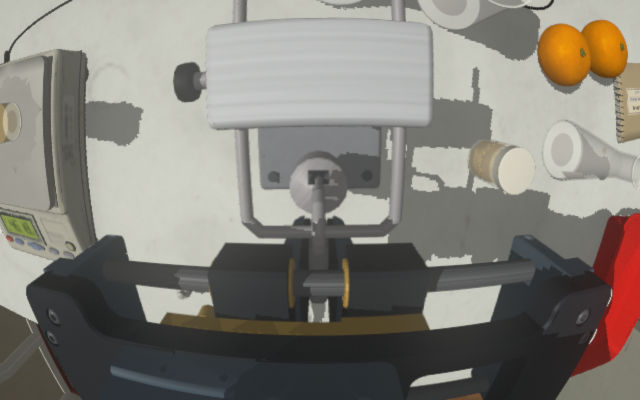

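Request:
play_rows:
  plan:
    - [[0,0,-0.4,0,0,0],[0,0,-0.4,0,0,0],[0,0,-0.4,0,0,0]]
  newtons: 10

```text
clock: 14.15
tcp_pos: [592.6, 160.9, 110.5]
tool_rot: [3.138, 0.13, -0.001]
wrist_force: [0.7, -1.0, 0.1]
width: 10.0
```

Request:
play_rows:
  plan:
    - [[0,0,0,0,0,0],[0,0,0,0,0,0],[0,0,0,0,0,0],[0,0,0,0,0,0],[0,0,0,0,0,0],[0,0,0,0,0,0],[0,0,0,0,0,0],[0,0,0,0,0,0],[0,0,0,0,0,0],[0,0,0,0,0,0],[0,0,0,0,0,0],[0,0,0,0,0,0]]
  hand: 120

```text
clock: 15.15
tcp_pos: [592.6, 161.1, 110.8]
tool_rot: [3.139, 0.13, -0.0]
wrist_force: [0.3, -0.7, 0.4]
width: 48.1
```

Run:
```python
from h import *
o=manip.get_obs();print(o['tcp_pos'],o['wrist_force'],o['torque'])
cv2.imwrite("pics/w11.png",optics.camera("wrist")[:,:,::-1])
```

```text
[592.63220881 161.08213198 110.82718901] [ 0.32878557 -0.72080644  0.37382266] [ 0.03791555 -0.01012033 -0.02328194]
```

View pics/w11.png

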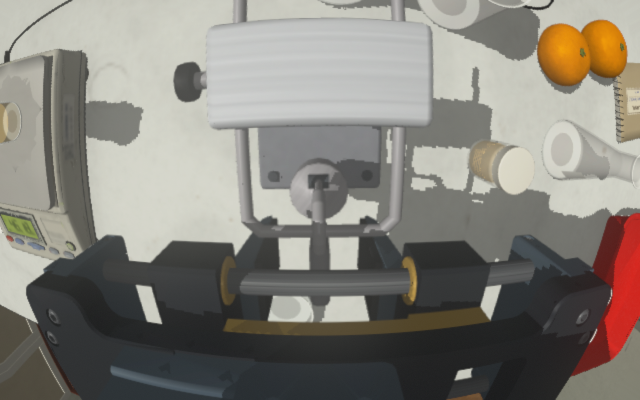

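Request:
play_rows:
  plan:
    - [[-4,0,0,0,0,0],[-14,0,0,0,0,0],[-28,0,0,0,0,0],[-45,0,0,0,0,0],[-65,0,0,0,0,0],[-85,0,0,0,0,0],[-105,0,0,0,0,0],[-115,0,0,0,0,0],[-120,0,-20,0,0,0],[-120,0,-50,0,0,0],[-120,0,-60,0,0,0],[-120,0,-60,0,0,0]]

```text
clock: 16.2
tcp_pos: [475.0, 151.8, 173.7]
tool_rot: [-3.137, -0.13, -0.011]
wrist_force: [0.5, 0.2, -0.8]
width: 48.4
```

Run:
```python
from h import *
o=manip.get_obs();print(o['tcp_pos'],o['wrist_force'])
cv2.imwrite("pics/w12.png",optics.camera("wrist")[:,:,::-1])
s=optics.camera("scene");cv2.imwrite("pics/s12.png",cv2.resize(s[160:265,210:330,::-1],None,fx=5.5,fy=5.5,interpolation=cv2.INTER_CUBIC))
cv2.imwrite("pics/t12.png",optics.camera("top")[:,:,::-1])
```

```text
[474.95303142 151.80790568 173.67545705] [ 0.49792827  0.1996678  -0.83249873]
```

View pics/s12.png

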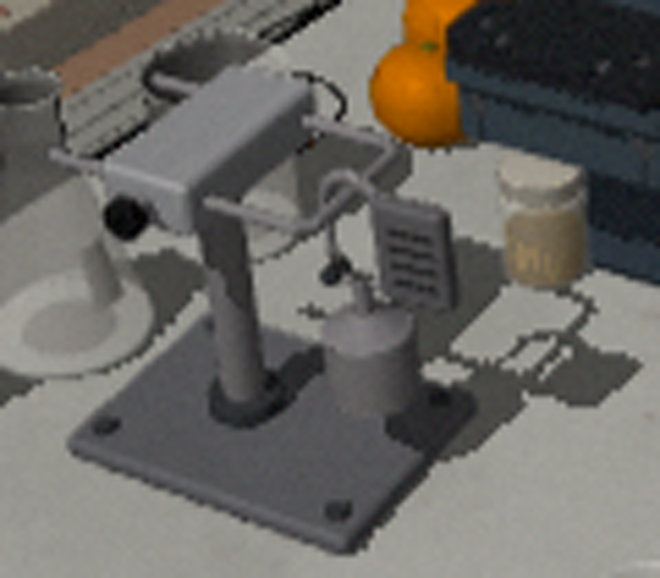

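View pics/w12.png

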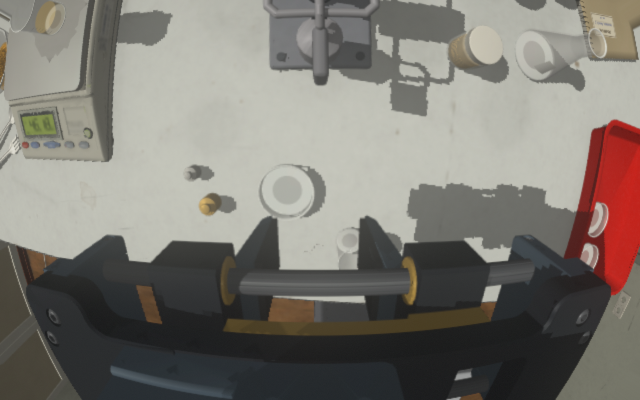

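View pics/t12.png

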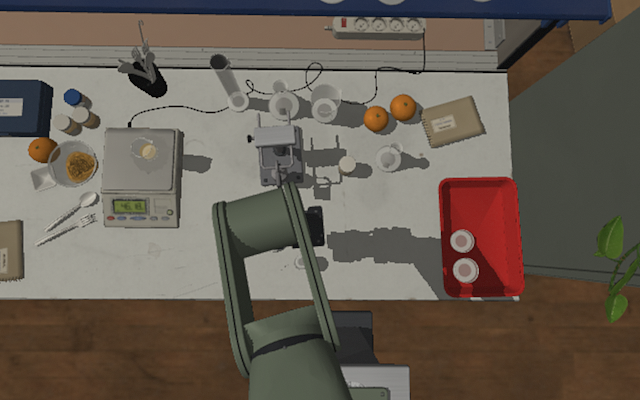

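Request:
play_rows:
  plan:
    - [[0,0,0,0,0,0],[0,0,0,0,0,0],[0,0,0,0,0,0],[0,0,0,0,0,0],[0,0,0,0,0,0],[0,0,0,0,0,0],[0,0,0,0,0,0],[0,0,0,0,0,0],[0,0,0,0,0,0],[0,0,0,0,0,0],[0,0,0,0,0,0],[0,0,0,0,0,0]]

```text
clock: 17.35
tcp_pos: [473.1, 151.2, 170.9]
tool_rot: [3.139, 0.13, 0.0]
wrist_force: [0.3, -1.1, -0.3]
width: 48.5
```

Request:
play_rows:
  plan:
    - [[0,0,0,0,0,0],[0,0,0,0,0,0],[0,0,0,0,0,0],[0,0,0,0,0,0],[0,0,0,0,0,0],[0,0,0,0,0,0],[0,0,0,0,0,0],[0,0,0,0,0,0],[0,0,0,0,0,0],[0,0,0,0,0,0],[0,0,0,0,0,0],[0,0,0,0,0,0]]

```text
clock: 18.35
tcp_pos: [473.1, 151.2, 170.8]
tool_rot: [3.139, 0.13, 0.0]
wrist_force: [0.4, 0.0, -0.6]
width: 47.9
```

Run:
```python
from h import *
F=[optics.camera("scene") for i in range(8)]
for f in F[1:]: print(int((np.abs(f.astype(int)-F[0])[180:245,240:310].max(2)>40).sum()),end=' ')
a=cv2.imread("pics/s12.png")
s=cv2.resize(F[-1][180:240,250:310,::-1],None,fx=9,fy=9,interpolation=cv2.INTER_CUBIC);cv2.imwrite("pics/s13.png",s)
# predicted upright hanger: rod at ~(-45), tab = rod-29.5
b=np.array([662.4,167]);c=np.array([np.cos(.083),np.sin(.083)])
t=b+c*(-45-29.5)
for q in((-17,5,20),(17,5,20),(-17,5,-27),(17,5,-27),(43,0,-22),(31,0,-82)):
    p=T([q],t[0],t[1],.083)+[0,0,129]; print(q,((proj("scene",p)[0]-[250,180])*9).round())
```

```text
0 0 0 0 0 0 0 (-17, 5, 20) [367. 187.]
(17, 5, 20) [247. 151.]
(-17, 5, -27) [378. 345.]
(17, 5, -27) [262. 307.]
(43, 0, -22) [185. 253.]
(31, 0, -82) [244. 452.]
```

View pics/s13.png

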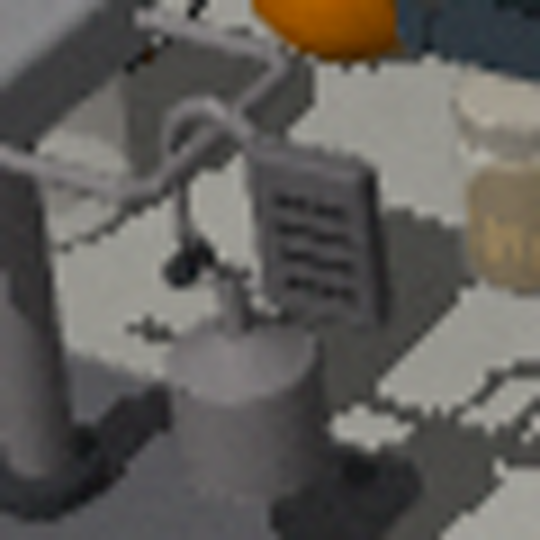

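```bash
python3 -c "
from rig import manip
print(manip.close_job())"
```

```text
the job is handed in; nothing more can be done
None
```

The hanger now hangs by its crown from the eye's front rod with the gate shut. I let go, backed the arm clear, and handed the job in at about 19 s of the 51 s allowed.

**What I did:** I gripped the tab with 45 N and lifted the hanger to about 200 mm. I then pressed the gate onto the rod, lowered the hook about 19 mm until the rod seated, and opened the fingers.

**Forces:** The highest horizontal force I read while pressing was about 7 N. Seating showed about 7 N upward. Both are well under the 25 N limit. The push force fell to about zero as the hook went down, which fits the gate springing shut.

**Last checks:**
- Eight scene frames in a row, about two seconds after the arm backed off, showed no motion of the hanger.
- The tab's corners came within about 2 pixels of the predicted upright pose. That suggests a small forward lean of very roughly 0.1 rad, against the 0.3 rad limit.
- The bystanders that I could see in the last pictures looked to be where they started. I judged this by eye and did not measure it.

**Where measurements disagreed:**
- I first took the tab's visible ends as 24 mm behind and 10 mm in front of its centre. The images showed the hook about 7.5 mm nearer than that, so the gate met the rod later than predicted, and I corrected for it before pressing.
- By sight the rod is about 45–47 mm in front of the clamp face. By touch it came out nearer 43 mm. Both put the tab centre roughly 75 mm in front of the clamp face, within the 55–145 mm limit.

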